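# Make up a press stack on the nest plate

### The arm

A 7-joint arm with a two-finger parallel gripper is mounted at the origin on a cart in front of the work surface, level with it; the furniture and walls round the work are solid. World frame = base frame: x ahead of the robot, y to its left, z up, the work surface at z = 0. Lengths are in mm, angles in rad, forces in N, time in s.
With the tool pointing down it reaches from about 400 to 875 mm from the base axis. Payload 4.4 kg.
Tool frame: the origin (TCP) lies midway between the tips of the shut fingers; the grasp point (between the pads) lies 19 mm behind it (ctrl.grip_point_offset is the distance from the TCP to the grasp point, in mm); z points along the fingers, y is the line along which they close (so a half turn about z gives the same grasp; the last joint's range is limited). The gripper opens to 85 mm and grips with 20 to 120 N. Pads are 22 mm wide; open, the fingers measure 114 mm over their backs; the gripper's body (76 mm by 85 mm) begins 54 mm behind the grasp point. The pads swing forward as they close: fully open they stand 13 mm farther back than shut.
Start: joints at [1.045, 0.628, 0.038, 1.517, -0.027, 0.996, -0.02], TCP at [288.478, -582.493, 231.313] pointing down, gripper open.
Joint ranges: [-3.06, 3.06], [-0.37, 2.12], [-1.25, 1.32], [0.18, 2.47], [-1.1, 4.24], [0.23, 1.98], [-2.94, 2.94]. Speed limits (rad/s): [2.57, 2.57, 3.14, 3.14, 3.14, 3.14, 3.14].

### API

Orientations are given as [roll, pitch, yaw] about the fixed x, y, z axes, in that order (R = Rz(yaw) Ry(pitch) Rx(roll)).
In Python, from cell import ctrl gives the robot as it stands.
- The arm moves only by the tool run_rows, called as name(argument=value, ...), one argument or row to a line, values as JSON. Schema: {"type":"object","properties":{"steps":{"type":"string"},"only":{"type":"string"},"quiet":{"type":"boolean"},"lines":{"type":"string"}},"required":["steps"],"additionalProperties":false}. steps is a string of 1 to 12 rows, parted by a bar, with the numbers parted by commas; each row has 7 numbers: dx, dy, dz in mm, then a rotation vector rx, ry, rz in rad, then the finger opening in mm; each row shifts and turns the commanded pose from where the row before left it, along the tool's axes as they then stand; what a row does not reach is not made up. A row lasts 1/10 s, in which the tool goes at most 50 mm and 0.15 rad, less where a joint would pass 70% of its speed; a pose out of reach is approached as far as the arm can. The fingers move at their own pace and stop on an object; the grip force is fixed at half the most. Time passes only in rows, so rows that do not move let the fingers close. The tool returns the time, the measured TCP pose, the force, the opening and the grip force at its end. only (a regular expression) keeps the lines of the reply that match it, lines (a string "A,B") keeps lines A to B, and quiet returns only ok. Input that does not fit is refused with a message, and nothing moves.
- ctrl.read_state(): the state, without advancing time (a new reading comes with each control period).
- ctrl.get_image(name): name is "scene" or "top" or "wrist"; returns the picture (480x640x3 uint8, blue, green, red); there is no depth.
- ctrl.calibration(name): a dict with "fx", "fy", "cx", "cy" (pixels), "rvec" (rotation vector, rad) and "tvec" (3), from world to camera coordinates, as OpenCV has them; the wrist camera has in their place "hand_eye" (4x4, takes a point from camera to tool coordinates, whose origin is the TCP and whose axes are the flange's). Camera axes: x right, y down, z forward; pixel columns grow to the right and rows downward; lengths in mm; the calibration is good to about 2 mm. A picture is of the moment at which its call begins: read the wrist's pose just before it. calibration takes no time and is no camera call.
- ctrl.finish_job(): hands the job in; it is judged then, once.
The state is a dict: "clock": time; "qpos": joint angles; "qd": joint speeds; "tau": joint torques, N m; "eef_pos": TCP position; "tool_rot": TCP orientation; "force": force on the tool from outside, world axes, zero at the start; "torque": the same for the moment, N m; "width": finger opening in mm; "gripper_force": force on a finger pad.
Only numpy, scipy, OpenCV 4.12 (cv2) and the standard library are available. Lean on these libraries where they do the work, as an engineer would, in place of code of your own. Each camera call takes 0.05 s, during which the arm holds its last target. There are 200 camera calls.

### The job

Make up the stack for the bearing press: stand the black bench block in the yellow-rimmed nest of the base plate, set the short wide steel sleeve on the block, lay the bearing on the sleeve, and stand the tall steel mandrel on the bearing, each centred on the one below. Leave the finished stack standing free and upright, and do not disturb the seal driver, the flange hub or the oil bottle.

Things in the scene. Friction and masses are not known exactly. Their poses are not given: they have to be found in the camera images.
- base_plate: Fixed square steel plate, 120 x 120 x 12 mm, flat on the bench; origin at the centre of its underside, z up. On it a low yellow rim, 6 mm high (its top 18 mm above the bench), encloses the nest: an open rectangle centred on the plate, 46 mm along the plate's x and 56 mm along its y; the rim is 8 mm wide. The nest floor is the plate's top, 12 mm above the bench. The plate does not move when pushed.
- block: Loose blackened steel bench block, a plain box 36 (x) x 46 (y) x 50 (z) mm with a flat top that shows a few holes, about 0.6 kg; origin at the centre of its underside, z up. It stands upright. It fits the nest with its x along the plate's x, either way round (5 mm of play on each side), not crosswise.
- sleeve: Loose short wide plain steel sleeve, a nearly plain upright cylinder 47 mm in diameter and 50 mm high, closed flat top and bottom, about 0.2 kg; origin at the centre of its underside, z up along its axis.
- race: Loose roller bearing, a dark steel ring lying flat, 42 mm outside diameter, 15 mm high, about 0.1 kg; the hole cannot be used, grip it across the outside. Origin at the centre of its underside, z up along its axis.
- mandrel: Loose tall plain steel mandrel, an upright cylinder 36 mm in diameter and 97 mm high with a narrower neck at its top end, about 0.24 kg; it stands on its wide end, neck up; grip it round the wide body. Origin at the centre of its underside, z up along its axis.
- seal_driver_1: Bystander: loose seal driver, 70 mm high, a stem rising from a round 44 mm flange with blue rings; origin at the centre of its underside. Not to be disturbed.
- hub: Bystander: loose steel flange hub with three lugs, 70 x 65 x 35 mm; origin at the centre of its underside. Not to be disturbed.
- bottle: Bystander: loose white oil bottle with red cap, 35 mm diameter, 90 mm high, standing; origin at the centre of its underside. Not to be disturbed.

How it is judged (in metres and radians):
At the end, for the whole second after the job is handed in: Block in the nest (centre within 9 mm, y within 0.3 rad of the plate's y either way round); sleeve on block, bearing on sleeve, mandrel upright on bearing, each centre within 9 mm of the one below; all within 4 mm of seated height and 0.08 rad of upright, at rest (horizontal distance between block and base_plate below 0.009 m and z of block in the frame of base_plate between 0.008 and 0.016 m and angle between the y axis of block and the y axis of base_plate, either way round below 0.3 rad and horizontal distance between sleeve and block below 0.009 m and z of sleeve in the frame of block between 0.046 and 0.054 m and horizontal distance between race and sleeve below 0.009 m and z of race in the frame of sleeve between 0.046 and 0.054 m and horizontal distance between mandrel and race below 0.009 m and z of mandrel in the frame of race between 0.011 and 0.019 m and angle between each of block, sleeve, race, mandrel's own z axis and vertical below 0.08 rad and linear speed of each of block, sleeve, race, mandrel below 0.02 m/s and angular speed of each of block, sleeve, race, mandrel below 0.2 rad/s); the robot touches nothing.
It fails at once if a bystander (seal driver, hub or oil bottle) is shifted more than 25 mm or tipped (distance of any of seal_driver_1, hub, bottle from where it was at the start of the episode above 0.025 m or angle between any of seal_driver_1, hub, bottle's own z axis and vertical above 0.4 rad).
It also fails if it takes over 125 s, if anything falls off the work surface, if the arm or the gripper's body presses on something with over 40 N, if the wrist force passes 120 N, or if a joint passes its speed limit or range.

## Working session

There is one attempt and no reset: what is moved stays moved. The work goes in short steps, Python scripts to look and compute and a tool call to move; the robot and the scene stay as the last step left them, time stands still between calls to the robot, and variables do not carry over. Pictures are saved under pics/ and viewed, at most 14 in all, crops included, and the job is handed in when it is done.

```bash
ls; mkdir -p pics
```

Run:
```python
from cell import ctrl
import cv2
s=ctrl.read_state();print({k:s[k] for k in('clock','eef_pos','tool_rot','width','force')})
for n in('top','scene'):
    cv2.imwrite(f'pics/{n}0.png',ctrl.get_image(n));print(n,ctrl.calibration(n))
print(ctrl.calibration('wrist'))
```

```text
cell.py
pics
{'clock': 0.0, 'eef_pos': array([ 288.23102974, -581.92518017,  230.39334801]), 'tool_rot': array([-3.13974677e+00,  2.12050481e-05,  4.59873061e-01]), 'width': 85.672971057781, 'force': array([ 0.38165014, -0.97564376,  0.24193875])}
top {'fx': 462.2801136597289, 'fy': 462.2801136597289, 'cx': 318.38787734217163, 'cy': 241.04375245892547, 'rvec': array([ 2.14522094, -2.20409753,  0.1411839 ]), 'tvec': array([  87.18140055,  529.26629374, 1219.84756144])}
scene {'fx': 549.3622538145808, 'fy': 549.3622538145808, 'cx': 324.0373425224332, 'cy': 243.9511159146376, 'rvec': array([ 2.00821658, -0.57890485,  0.31216826]), 'tvec': array([-410.5362075 ,  207.25293328, 1033.66939295])}
{'fx': 347.81774334483714, 'fy': 347.81774334483714, 'cx': 323.9653496042566, 'cy': 240.51062649570315, 'hand_eye': array([[ 8.85738456e-04, -9.64620466e-01, -2.63640989e-01,
         6.56984981e+01],
       [ 9.99999494e-01,  7.28914196e-04,  6.92655784e-04,
         1.23875228e-01],
       [-4.75978285e-04, -2.63641470e-01,  9.64620624e-01,
        -1.41425524e+02],
       [ 0.00000000e+00,  0.00000000e+00,  0.00000000e+00,
         1.00000000e+00]])}
```

View pics/top0.png

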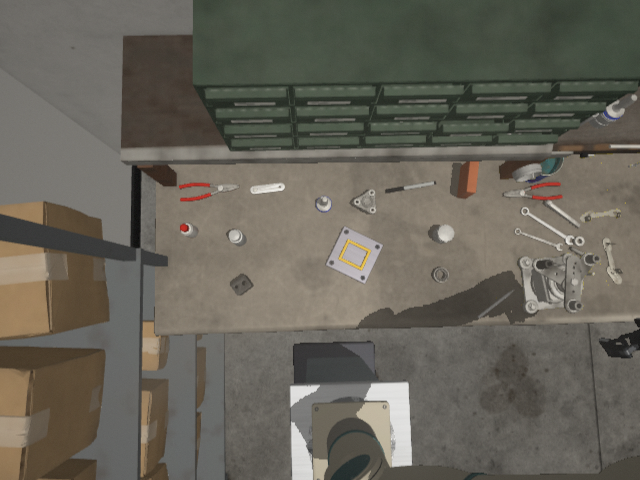

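View pics/scene0.png

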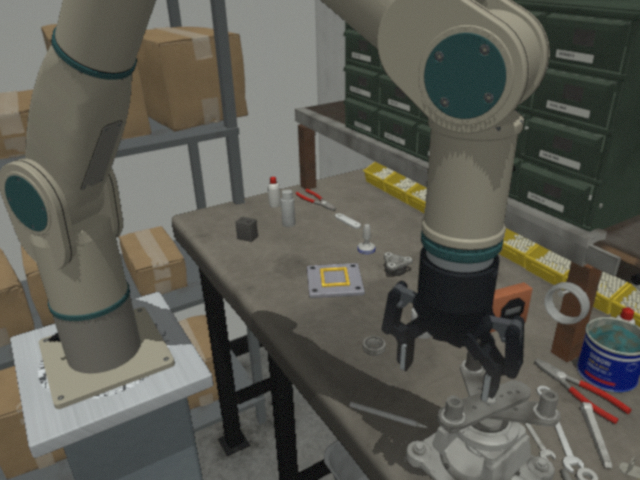

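Create h.py:
```python
from cell import ctrl
import cv2, numpy as np
from scipy.spatial.transform import Rotation as R
def tool():
    s=ctrl.read_state(); return s,R.from_euler('xyz',s['tool_rot']).as_matrix(),np.array(s['eef_pos'])
def ray(n,u,v,z,pose=None):
    c=ctrl.calibration(n); d=np.array([(u-c['cx'])/c['fx'],(v-c['cy'])/c['fy'],1])
    if n=='wrist':
        T=c['hand_eye']; M,p=pose; o=M@T[:3,3]+p; d=M@T[:3,:3]@d
    else:
        M=cv2.Rodrigues(c['rvec'])[0]; o=-M.T@c['tvec']; d=M.T@d
    return (o+d*(z-o[2])/d[2]).round(1)
def goal(xyz,yaw,pos=None):
    """offset in tool axes from measured pose to TCP target, and yaw turn about tool z"""
    s,M,p=tool(); 
    e=(s['tool_rot'][2]-yaw+np.pi/2)%np.pi-np.pi/2
    print('t',s['clock'],'tcp',p.round(1),'d tool',(M.T@(np.array(xyz)-p)).round(1),'rz',round(e,3))
def crop(im,u,v,w,h,k): return cv2.resize(im[v:v+h,u:u+w],None,fx=k,fy=k,interpolation=cv2.INTER_CUBIC)
```

Run:
```python
from h import *
im=cv2.imread('pics/top0.png')
a=[crop(im,u,v,80,60,5) for u,v in((200,250),(315,225),(200,210),(405,222))]
o=np.vstack([np.hstack(a[:2]),np.hstack(a[2:])]);cv2.imwrite('pics/c1.png',o)
for n,u,v,z in(('block',241,284,50),('plate',355,255,12),('mandrel',236,236,97),('sleeve',444,233,50),('race',440,274,15),('bottle',187,229,90),('drv',323,203,70),('hub',365,200,35)):print(n,ray('top',u,v,z))
```

```text
block [421.3 279.   50. ]
plate [492.3 -26.4  12. ]
mandrel [542.3 283.6  97. ]
sleeve [ 541.9 -262.8   50. ]
race [ 434.1 -255.8   15. ]
bottle [564.4 409.4  90. ]
drv [627.3  58.8  70. ]
hub [639.5 -56.8  35. ]
```

View pics/c1.png

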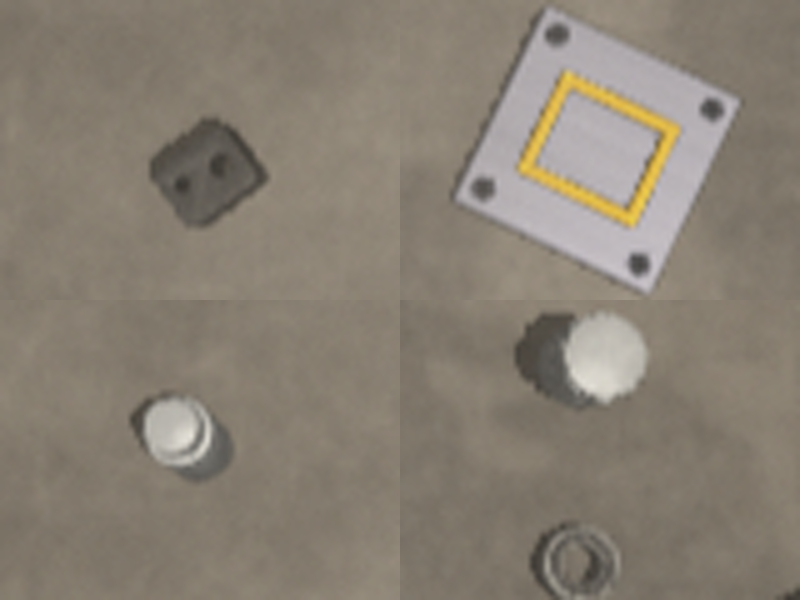

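run_rows(
  steps="36,-24,0,0,0,0,85 | 36,-24,0,0,0,0,85 | 36,-24,0,0,0,0,85 | 36,-24,0,0,0,0,85 | 36,-24,0,0,0,0,85 | 36,-24,0,0,0,0,85 | 36,-24,0,0,0,0,85 | 36,-24,0,0,0,0,85 | 31,-20,0,0,0,0,85 | 0,0,0,0,0,0,85 | 0,0,0,0,0,0,85",
)

```text
clock: 1.2
eef_pos: [480.4, -250.1, 231.0]
tool_rot: [-3.141, 0.001, 0.462]
force: [0.5, -0.3, 0.2]
width: 85.1
gripper_force: 0.0
```

Add to h.py:
```python
def wshot(name):
    s,M,p=tool(); im=ctrl.get_image('wrist'); cv2.imwrite(f'pics/{name}.png',im); np.savez(f'pics/{name}.npz',M=M,p=p); return im
def wp(name,u,v,z):
    d=np.load(f'pics/{name}.npz'); return ray('wrist',u,v,z,(d['M'],d['p']))
```

```bash
python3 -c "
from h import *
wshot('w1')"
```

run_rows(
  steps="20,-40,0,0,0,0,85 | 20,-40,0,0,0,0,85 | 20,-40,0,0,0,0,85 | 20,-40,0,0,0,0,85 | 20,-40,0,0,0,0,85 | 20,-40,0,0,0,0,85 | 0,0,0,0,0,0,85 | 0,0,0,0,0,0,85",
)

```text
clock: 2.05
eef_pos: [481.2, 16.7, 231.3]
tool_rot: [3.141, 0.0, 0.46]
force: [0.7, -1.6, 0.6]
width: 84.8
gripper_force: 0.0
```

```bash
python3 -c "
from h import *
wshot('w2')"
```

```text
(no output)
```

View pics/w1.png

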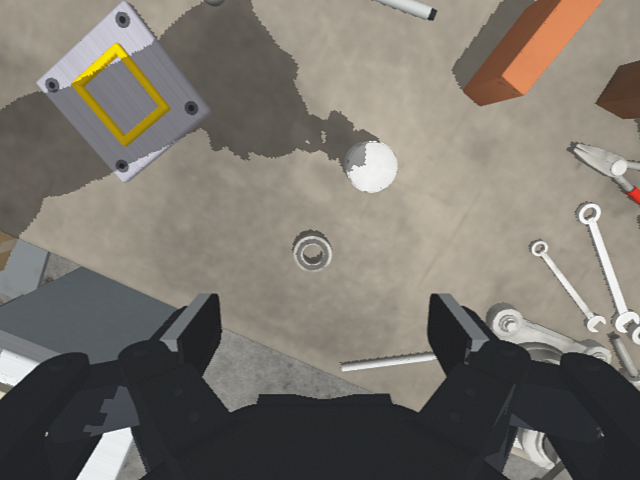

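View pics/w2.png

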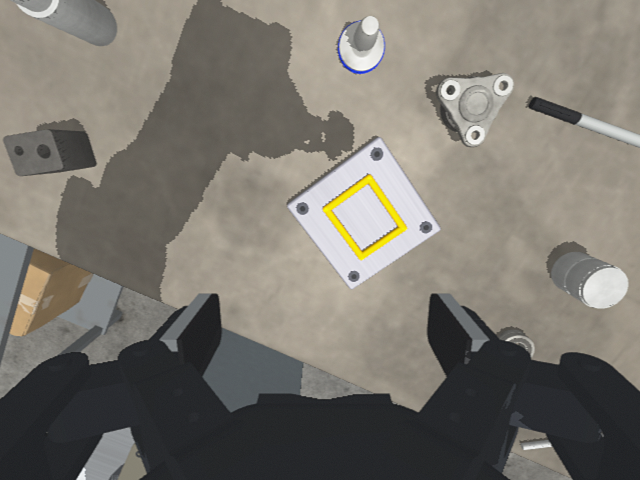

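Run:
```python
from h import *
print('sleeve',wp('w1',372,167,50),'race',wp('w1',313,251,15))
P=[wp('w2',u,v,12)[:2] for u,v in((377,137),(440,229),(352,288),(288,204))];print(P,np.mean(P,0))
N=[wp('w2',u,v,18)[:2] for u,v in((370,176),(406,228),(360,259),(324,209))];print(np.mean(N,0),[round(float(np.linalg.norm(N[i]-N[i-1])),1) for i in range(4)],[np.degrees(np.arctan2(*(N[i]-N[i-1])[::-1])).round(1) for i in range(4)])
T=[ray('top',u/5+315,v/5+225,18)[:2] for u,v in((165,72),(280,127),(233,226),(118,170))];print(np.mean(T,0),[np.degrees(np.arctan2(*(T[i]-T[i-1])[::-1])).round(1) for i in range(4)],[round(float(np.linalg.norm(T[i]-T[i-1])),1) for i in range(4)])
print(ray('top',240.6,284.6,50))
goal([425,270,231],0.46)
```

```text
sleeve [ 541.8 -268.5   50. ] race [ 436.1 -259.4   15. ]
[array([570.9,   1.8]), array([ 518.3, -103.6]), array([416.6, -50.9]), array([470.6,  52.8])] [494.1   -24.975]
[493.425 -25.5  ] [57.2, 66.8, 58.3, 66.7] [np.float64(-27.6), np.float64(-117.3), np.float64(152.3), np.float64(61.8)]
[492.575 -25.275] [np.float64(-27.4), np.float64(-117.2), np.float64(152.5), np.float64(62.5)] [59.5, 69.4, 59.9, 69.2]
[419.7 280.   50. ]
t 2.1 tcp [481.2  15.4 231.3] d tool [  62.  -253.3   -0. ] rz -0.003
```

run_rows(
  steps="15,-37,0,0,0,0,85 | 15,-37,0,0,0,0,85 | 15,-37,0,0,0,0,85 | 15,-37,0,0,0,0,85 | 15,-37,0,0,0,0,85 | 15,-37,0,0,0,0,85 | 15,-37,0,0,0,0,85 | 0,0,0,0,0,0,85 | 0,0,0,0,0,0,85",
)

```text
clock: 3.0
eef_pos: [461.4, 294.3, 230.9]
tool_rot: [3.14, 0.001, 0.458]
force: [-0.0, -1.0, 0.2]
width: 85.2
gripper_force: 0.0
```

```bash
python3 -c "
from h import *
wshot('w3')"
```

```text
(no output)
```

View pics/w3.png

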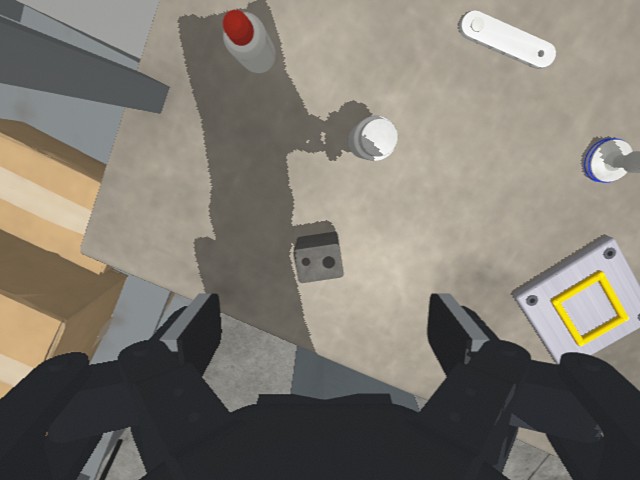

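Run:
```python
from h import *
im=cv2.imread('pics/w3.png'); a=crop(im,280,215,80,75,7); b=crop(im,345,100,60,75,7)[:, :240]
cv2.imwrite('pics/c3.png',np.hstack([cv2.convertScaleAbs(a,alpha=1.5,beta=20),b]))
```

```text
(no output)
```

View pics/c3.png

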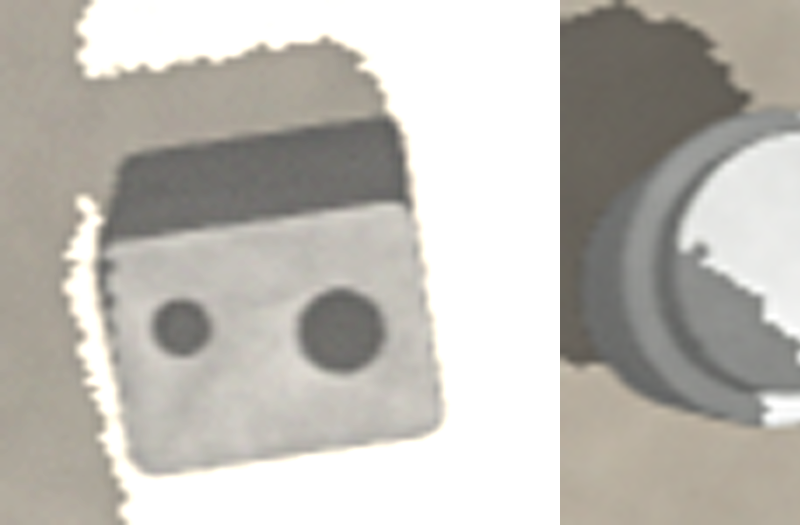

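Run:
```python
from h import *
N=[wp('w3',280+u/7,215+v/7,50)[:2] for u,v in((104,245),(410,203),(445,432),(130,475))]
print(np.mean(N,0),[round(float(np.linalg.norm(N[i]-N[i-1])),1) for i in range(4)],[np.degrees(np.arctan2(*(N[i]-N[i-1])[::-1])).round(1) for i in range(4)])
c=np.mean(N,0); a=np.arctan2(*(N[1]-N[0])[::-1]); yb=a
# grip across y(46): tool y along block y -> yaw = yb+90deg ; across x: yaw=yb
for nm,y in(('acrossY',yb+np.pi/2),('acrossX',yb)): print(nm,y); goal([*c,110],y)
s=tool()[0];print(s['qpos'])
print('mandrel',wp('w3',380,138,97))
```

```text
[418.275 277.85 ] [34.2, 42.7, 34.1, 45.2] [np.float64(31.1), np.float64(-55.6), np.float64(-144.7), np.float64(124.5)]
acrossY 0.6003556812672147
t 3.05 tcp [461.6 293.2 231. ] d tool [-45.6  -5.6 121. ] rz -0.144
acrossX -0.9704406455276818
t 3.05 tcp [461.6 293.2 231. ] d tool [-45.6  -5.6 121. ] rz 1.426
[-0.59573008  0.4807013  -0.03305081  1.80641047  0.02242524  0.85611367
 -1.75450447]
mandrel [544.2 287.1  97. ]
```

run_rows(
  steps="-22,-3,30,0,0,0,85 | -22,-3,30,0,0,0,85 | 0,0,30,0,0,-0.135,85 | 0,0,30,0,0,0,85 | 0,0,0,0,0,0,85",
)

```text
clock: 3.55
eef_pos: [417.3, 277.4, 108.6]
tool_rot: [3.14, 0.008, 0.59]
force: [-0.9, -0.2, -0.7]
width: 84.8
gripper_force: 0.0
```

```bash
python3 -c "
from h import *
goal([418.6,278.3,17],0.593)"
```

```text
t 3.55 tcp [417.3 277.4 108.6] d tool [ 2.2 -0.2 91.6] rz -0.003
```

run_rows(
  steps="1,0,30,0,0,0,85 | 0,0,30,0,0,0,85 | 0,0,20,0,0,0,85 | 0,0,11,0,0,0,85 | 0,0,0,0,0,0,85 | 0,0,0,0,0,0,85 | 0,0,0,0,0,0,40 | 0,0,0,0,0,0,30 | 0,0,0,0,0,0,30 | 0,0,0,0,0,0,30 | 0,0,0,0,0,0,30 | 0,0,0,0,0,0,30",
)

```text
clock: 4.75
eef_pos: [420.1, 282.1, 21.4]
tool_rot: [3.141, -0.001, 0.594]
force: [-0.8, -2.0, 8.3]
width: 45.1
gripper_force: 62.5
```

run_rows(
  steps="0,0,-20,0,0,0,30 | 0,0,-30,0,0,0,30 | 0,0,-30,0,0,0,30 | 0,0,0,0,0,0,30 | 0,0,0,0,0,0,30",
)

```text
clock: 5.25
eef_pos: [419.0, 282.3, 100.2]
tool_rot: [-3.142, -0.0, 0.595]
force: [0.8, -0.2, -6.4]
width: 45.0
gripper_force: 64.7
```

```bash
python3 -c "
from h import *
goal([493.3,-25.3,101],-0.478)
wshot('w4');print(tool()[0]['qpos'])"
```

```text
t 5.25 tcp [419.  282.3 100.2] d tool [-110.8  296.4   -0.8] rz 1.073
[-0.60566352  0.6280397  -0.06320056  2.03419503  0.07989018  0.48363605
 -1.70361065]
```

View pics/w4.png

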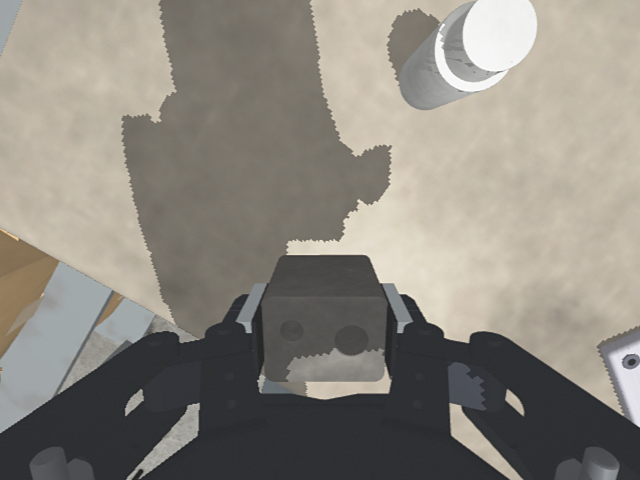

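Run:
```python
from h import *
d=np.load('pics/w4.npz')
for u,v in((263,296),(386,296),(386,381),(264,381)):
    print((d['M'].T@(wp('w4',u,v,129)-d['p'])).round(1))
```

```text
[ 14.7 -21.3 -28.8]
[ 14.7  21.9 -28.8]
[-20.1  23.5 -28.8]
[-20.1 -22.5 -28.8]
```

run_rows(
  steps="-14,37,0,0,0,0,30 | -14,37,0,0,0,0,30 | -14,37,0,0,0,0,30 | -14,37,0,0,0,0,30 | -14,37,0,0,0,0,30 | -14,37,0,0,0,0,30 | -14,37,0,0,0,0,30 | -12,37,0,0,0,0,30 | 0,0,0,0,0,0.134,30 | 0,0,0,0,0,0.134,30 | 0,0,0,0,0,0.134,30 | 0,0,0,0,0,0.134,30",
)

```text
clock: 6.5
eef_pos: [492.4, -24.5, 98.4]
tool_rot: [-3.141, 0.004, 0.053]
force: [-1.0, 0.8, -6.0]
width: 45.2
gripper_force: 64.9
```

run_rows(
  steps="0,0,0,0,0,0.134,30 | 0,0,0,0,0,0.134,30 | 0,0,0,0,0,0.134,30 | 0,0,0,0,0,0.134,30 | 0,0,0,0,0,0,30 | 0,0,0,0,0,0,30 | 0,0,0,0,0,0,30",
)

```text
clock: 7.2
eef_pos: [493.4, -24.3, 99.6]
tool_rot: [3.141, 0.001, -0.475]
force: [0.2, 0.4, -5.6]
width: 45.2
gripper_force: 64.9
```

```bash
python3 -c "
from h import *
goal([495.7,-26.5,33],-0.478)
wshot('w5')"
```

```text
t 7.2 tcp [493.4 -24.3  99.6] d tool [ 3.1  0.9 66.6] rz 0.003
```

run_rows(
  steps="3,1,0,0,0,0,30 | 0,0,20,0,0,0,30 | 0,0,20,0,0,0,30 | 0,0,14,0,0,0,30 | 0,0,0,0,0,0,30 | 0,0,0,0,0,0,30",
)

```text
clock: 7.85
eef_pos: [496.4, -26.9, 46.5]
tool_rot: [-3.142, -0.0, -0.477]
force: [-0.0, -0.9, -5.1]
width: 44.9
gripper_force: 64.6
```

```bash
python3 -c "
from h import *
goal([495.7,-26.5,33],-0.478)
wshot('w5')"
```

```text
t 7.85 tcp [496.4 -26.9  46.5] d tool [-0.8 -0.  13.5] rz 0.001
```

View pics/w5.png

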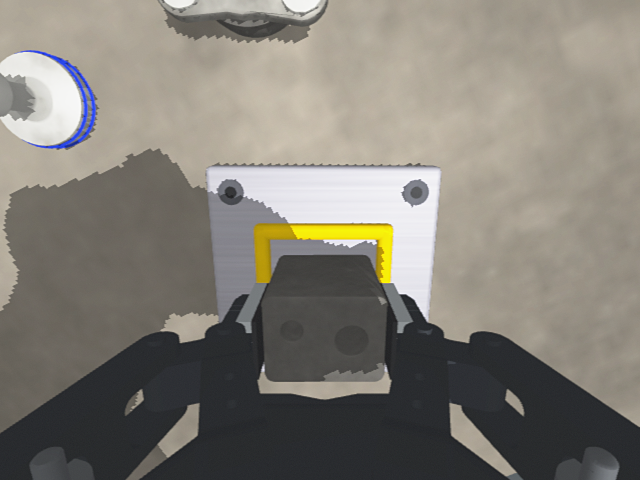

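Run:
```python
from h import *
d=np.load('pics/w5.npz')
for u,v,z in((323,166,12),(323,224,18),(323,240,18),(323,255,25),(324,296,75),(324,381,75)):
    print((d['M'].T@(wp('w5',u,v,z)-d['p'])).round(1))
```

```text
[56.5  0.4 34.5]
[28.4  0.5 28.5]
[20.1  0.4 28.5]
[14.4  0.5 21.5]
[ 15.1   0.9 -28.5]
[-19.7   1.  -28.5]
```

run_rows(
  steps="0,0,7,0,0,0,30 | 0,0,5,0,0,0,30 | 0,0,2,0,0,0,30 | 0,0,0,0,0,0,30",
)

```text
clock: 8.3
eef_pos: [496.5, -26.6, 33.4]
tool_rot: [-3.141, -0.001, -0.477]
force: [-1.5, -0.4, 7.4]
width: 45.3
gripper_force: 66.4
```

run_rows(
  steps="0,0,0,0,0,0,85 | 0,0,0,0,0,0,85 | 0,0,0,0,0,0,85 | 0,0,0,0,0,0,85 | 0,0,0,0,0,0,85 | 0,0,-20,0,0,0,85 | 0,0,-40,0,0,0,85 | 0,0,-40,0,0,0,85 | 0,0,-40,0,0,0,85 | 0,0,-20,0,0,0,85 | 0,0,0,0,0,0,85",
)

```text
clock: 9.4
eef_pos: [498.2, -26.7, 195.2]
tool_rot: [-3.138, -0.006, -0.477]
force: [0.9, -0.1, -0.1]
width: 84.9
gripper_force: 0.0
```

run_rows(
  steps="31,31,0,0,0,0,85 | 31,31,0,0,0,0,85 | 31,31,0,0,0,0,85 | 31,31,0,0,0,0,85 | 31,31,0,0,0,0,85 | 31,31,0,0,0,0,85 | 0,0,0,0,0,0,85 | 0,0,0,0,0,0,85 | 0,0,0,0,0,0,85",
)

```text
clock: 10.3
eef_pos: [575.4, -275.4, 191.0]
tool_rot: [-3.141, 0.003, -0.476]
force: [-0.1, -0.3, 0.4]
width: 84.9
gripper_force: 0.0
```

Run:
```python
from h import *
im=wshot('w6')
a=cv2.resize(im[:,150:550],None,fx=1.,fy=1.);s=crop(ctrl.get_image('top'),325,225,60,60,6)
o=np.zeros((480,760,3),np.uint8);o[:,:400]=a;o[:360,400:]=s;cv2.imwrite('pics/c6.png',o)
```

```text
(no output)
```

View pics/c6.png

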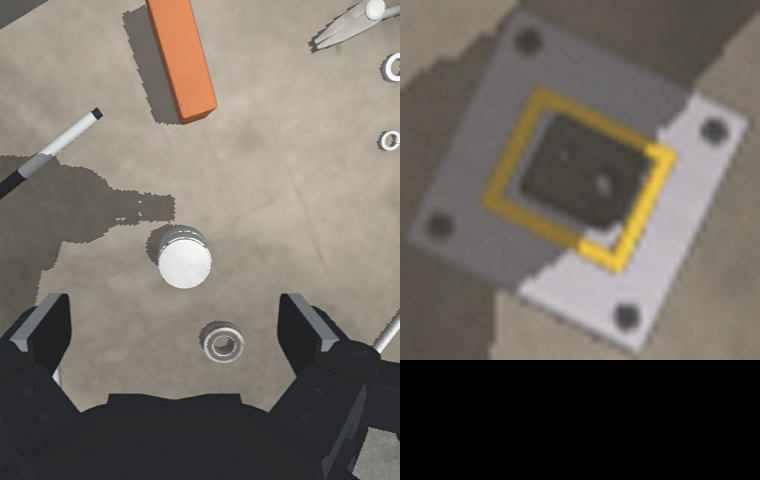

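Run:
```python
from h import *
im=cv2.imread('pics/w6.png')
S=wp('w6',335,262.5,50);print('sleeve',S,wp('w6',308.5,262.5,50),wp('w6',361.5,262.5,50),'race',wp('w6',373.5,343,15))
print('block',ray('top',355.7,253.0,62))
goal([S[0],S[1],18],-0.478)
```

```text
sleeve [ 543.3 -270.5   50. ] [ 553.6 -250.3   50. ] [ 532.9 -290.7   50. ] race [ 435.7 -261.8   15. ]
block [493.7 -23.4  62. ]
t 10.4 tcp [ 575.9 -275.2  191.8] d tool [-30.8  10.8 173.8] rz 0.003
```

run_rows(
  steps="-15,5,20,0,0,0,85 | -16,6,30,0,0,0,85 | 0,0,30,0,0,0,85 | 0,0,30,0,0,0,85 | 0,0,30,0,0,0,85 | 0,0,20,0,0,0,85 | 0,0,15,0,0,0,85 | 0,0,0,0,0,0,85 | 0,0,0,0,0,0,85",
)

```text
clock: 11.3
eef_pos: [543.8, -272.5, 17.8]
tool_rot: [-3.142, -0.001, -0.477]
force: [-0.4, 0.8, -0.6]
width: 84.9
gripper_force: 0.0
```

run_rows(
  steps="0,0,0,0,0,0,30 | 0,0,0,0,0,0,30 | 0,0,0,0,0,0,30 | 0,0,0,0,0,0,30 | 0,0,0,0,0,0,30 | 0,0,0,0,0,0,30",
)

```text
clock: 11.9
eef_pos: [544.6, -272.4, 18.8]
tool_rot: [-3.14, -0.002, -0.477]
force: [0.9, 1.2, 5.4]
width: 44.9
gripper_force: 60.9
```

run_rows(
  steps="0,0,-20,0,0,0,30 | 0,0,-40,0,0,0,30 | 0,0,-40,0,0,0,30 | 0,0,-20,0,0,0,30 | 0,0,0,0,0,0,30 | 0,0,0,0,0,0,30",
)

```text
clock: 12.5
eef_pos: [542.9, -272.4, 136.9]
tool_rot: [-3.141, 0.001, -0.477]
force: [-0.7, -0.3, -3.2]
width: 44.4
gripper_force: 62.4
```

```bash
python3 -c "
from h import *
wshot('w7')"
```

```text
(no output)
```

View pics/w7.png

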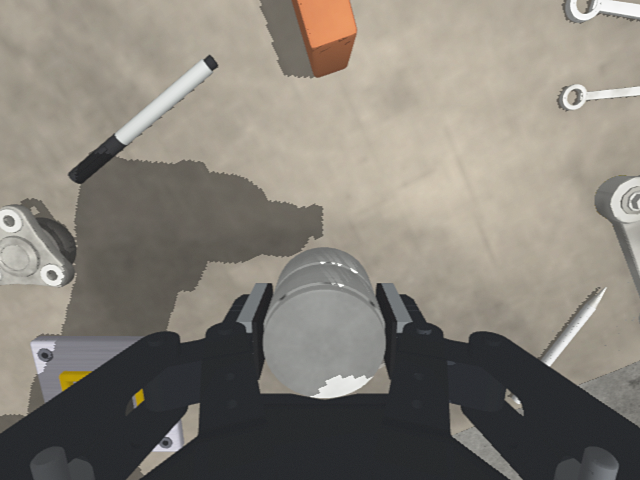

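Run:
```python
from h import *
d=np.load('pics/w7.npz')
for u,v in((325,398),(263,343),(387,343),(325,336),(325,284)):
    print((d['M'].T@(wp('w7',u,v,168)-d['p'])).round(1))
```

```text
[-25.2   1.3 -31.1]
[ -1.9 -20.9 -31.1]
[ -1.9  23.4 -31.1]
[  0.9   1.2 -31.1]
[ 20.7   1.2 -31.2]
```

run_rows(
  steps="-26,-33,0,0,0,0,30 | -26,-33,0,0,0,0,30 | -26,-33,0,0,0,0,30 | -26,-33,0,0,0,0,30 | -26,-33,0,0,0,0,30 | -26,-32,0,0,0,0,30 | 0,0,0,0,0,0,30 | 0,0,0,0,0,0,30 | 0,0,20,0,0,0,30 | 0,0,20,0,0,0,30 | 0,0,0,0,0,0,30 | 0,0,0,0,0,0,30",
)

```text
clock: 13.75
eef_pos: [494.9, -27.6, 96.8]
tool_rot: [3.14, 0.001, -0.48]
force: [0.4, -0.7, -3.1]
width: 45.0
gripper_force: 62.5
```

```bash
python3 -c "
from h import *
goal([495.4,-25.7,80.8],-0.478);wshot('w8')"
```

```text
t 13.75 tcp [494.9 -27.6  96.8] d tool [-0.4 -2.  16. ] rz -0.002
```

run_rows(
  steps="0,-2,8,0,0,0,30 | 0,0,6,0,0,0,30 | 0,0,2,0,0,0,30 | 0,0,0,0,0,0,30 | 0,0,0,0,0,0,30",
)

```text
clock: 14.3
eef_pos: [496.2, -24.3, 81.4]
tool_rot: [-3.142, -0.0, -0.477]
force: [-0.1, 0.1, -3.2]
width: 44.8
gripper_force: 62.7
```

run_rows(
  steps="0,1,1,0,0,0,30 | 0,0,1,0,0,0,30 | 0,0,0,0,0,0,30",
)

```text
clock: 14.6
eef_pos: [496.2, -24.9, 80.7]
tool_rot: [-3.14, -0.001, -0.477]
force: [-2.4, 1.4, 11.0]
width: 44.8
gripper_force: 64.2
```

run_rows(
  steps="0,0,0,0,0,0,85 | 0,0,0,0,0,0,85 | 0,0,0,0,0,0,85 | 0,0,0,0,0,0,85 | 0,0,0,0,0,0,85 | 0,0,-20,0,0,0,85 | 0,0,-40,0,0,0,85 | 0,0,-40,0,0,0,85 | 0,0,-20,0,0,0,85 | 0,0,0,0,0,0,85",
)

```text
clock: 15.6
eef_pos: [497.8, -25.4, 202.1]
tool_rot: [-3.139, -0.006, -0.477]
force: [0.1, 0.1, 0.1]
width: 84.7
gripper_force: 0.0
```

run_rows(
  steps="14,39,0,0,0,0,85 | 14,39,0,0,0,0,85 | 14,40,0,0,0,0,85 | 14,40,0,0,0,0,85 | 15,40,0,0,0,0,85 | 15,40,0,0,0,0,85 | 0,0,0,0,0,0,85 | 0,0,0,0,0,0,85 | 0,0,0,0,0,0,85",
)

```text
clock: 16.5
eef_pos: [462.6, -274.5, 198.3]
tool_rot: [-3.141, 0.002, -0.476]
force: [-0.1, -0.0, 0.7]
width: 85.4
gripper_force: 0.0
```

Run:
```python
from h import *
im=wshot('w9'); print(tool()[2])
goal([435.7,-261.5,0],-0.478)
s=crop(ctrl.get_image('top'),325,215,70,60,6)
o=np.zeros((480,790,3),np.uint8);o[:240,:370]=im[230:470,140:510];o[:360,370:]=s;cv2.imwrite('pics/c9.png',o)
```

```text
[ 462.93673999 -274.25880283  198.56557873]
t 16.55 tcp [ 462.9 -274.3  198.6] d tool [-29.7   1.3 198.6] rz 0.003
```

View pics/c9.png

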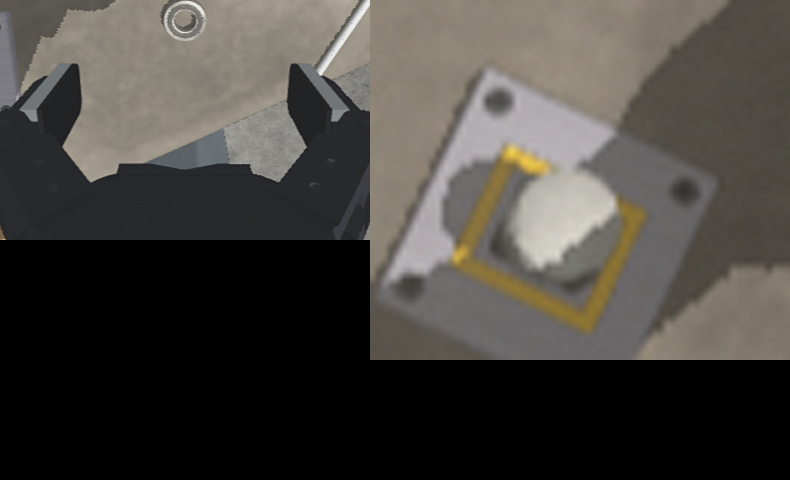

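Run:
```python
from h import *
print('sleeve',ray('top',357.7,251.7,112))
r=wp('w9',324,250,15);print('race',r)
goal([r[0],r[1],0],-0.478)
```

```text
sleeve [492.7 -23.4 112. ]
race [ 433.4 -260.5   15. ]
t 16.6 tcp [ 463.1 -274.3  198.8] d tool [-32.5   1.5 198.8] rz 0.003
```

run_rows(
  steps="-16,1,30,0,0,0,85 | -16,1,30,0,0,0,85 | 0,0,40,0,0,0,85 | 0,0,40,0,0,0,85 | 0,0,30,0,0,0,85 | 0,0,17,0,0,0,85 | 0,0,9,0,0,0,85 | 0,0,0,0,0,0,85 | 0,0,0,0,0,0,85",
)

```text
clock: 17.5
eef_pos: [434.1, -263.1, 4.0]
tool_rot: [-3.142, -0.001, -0.476]
force: [-0.2, -0.7, 0.1]
width: 84.9
gripper_force: 0.0
```

run_rows(
  steps="0,0,0,0,0,0,60 | 0,0,0,0,0,0,60 | 0,0,0,0,0,0,60 | 0,0,0,0,0,0,30 | 0,0,0,0,0,0,30 | 0,0,0,0,0,0,30 | 0,0,0,0,0,0,30 | 0,0,0,0,0,0,30",
)

```text
clock: 18.3
eef_pos: [433.8, -263.1, 4.2]
tool_rot: [-3.141, -0.001, -0.477]
force: [-0.2, 1.5, 9.7]
width: 38.4
gripper_force: 59.2
```

run_rows(
  steps="0,0,0,0,0,0,60 | 0,0,0,0,0,0,60 | 0,0,4,0,0,0,60 | 0,0,0,0,0,0,60 | 0,0,0,0,0,0,30 | 0,0,0,0,0,0,30 | 0,0,0,0,0,0,30 | 0,0,0,0,0,0,30 | 0,0,0,0,0,0,30",
)

```text
clock: 19.2
eef_pos: [433.3, -263.2, -0.4]
tool_rot: [-3.142, 0.0, -0.477]
force: [-1.6, 0.4, 6.2]
width: 39.3
gripper_force: 60.3
```

run_rows(
  steps="0,0,-20,0,0,0,30 | 0,0,-40,0,0,0,30 | 0,0,-40,0,0,0,30 | 0,0,-40,0,0,0,30 | 0,0,-20,0,0,0,30 | 0,0,0,0,0,0,30 | 0,0,0,0,0,0,30",
)

```text
clock: 19.9
eef_pos: [433.4, -262.9, 159.1]
tool_rot: [-3.141, -0.0, -0.477]
force: [0.2, -0.1, -1.3]
width: 39.3
gripper_force: 61.1
```

```bash
python3 -c "
from h import *
im=wshot('w10');cv2.imwrite('pics/c10.png',crop(im,250,200,150,200,3))"
```

```text
(no output)
```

View pics/c10.png

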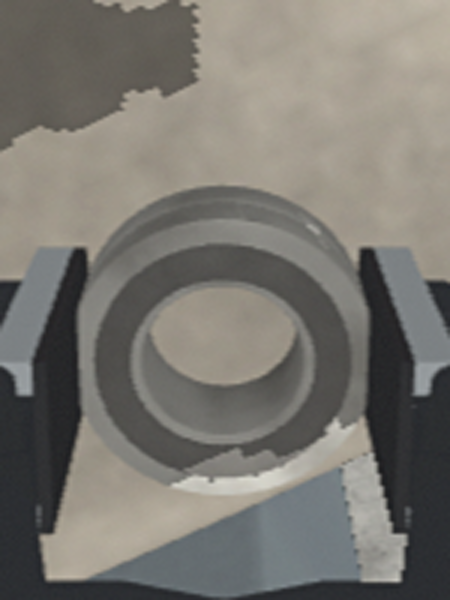

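Run:
```python
from h import *
d=np.load('pics/w10.npz');q=[]
for u,v in((224,222),(224,494),(78,350),(370,350),(224,358)):
    q.append((d['M'].T@(wp('w10',250+u/3,200+v/3,174.5)-d['p'])).round(1));print(q[-1])
cx=(q[0][0]+q[1][0])/2;print(cx)
t=np.array([494.3,-24.2])-cx*d['M'][:2,0];print(t)
goal([*t,160],-0.478)
```

```text
[ 18.4   1.2 -15.4]
[-21.8   1.2 -15.4]
[  0.2 -18.3 -15.4]
[  0.3  20.6 -15.4]
[ -0.9   1.2 -15.4]
-1.700000000000001
[495.81029961 -24.98038136]
t 19.95 tcp [ 432.9 -262.7  158.4] d tool [ -53.2 -240.    -1.5] rz 0.001
```

run_rows(
  steps="-9,-40,0,0,0,0,30 | -9,-40,0,0,0,0,30 | -9,-40,0,0,0,0,30 | -9,-40,0,0,0,0,30 | -9,-40,0,0,0,0,30 | -8,-40,0,0,0,0,30 | 0,0,0,0,0,0,30 | 0,0,0,0,0,0,30 | 0,0,20,0,0,0,30 | 0,0,17,0,0,0,30 | 0,0,0,0,0,0,30 | 0,0,0,0,0,0,30",
)

```text
clock: 21.15
eef_pos: [495.9, -27.2, 121.9]
tool_rot: [3.14, 0.001, -0.48]
force: [-0.6, 0.5, -1.0]
width: 39.4
gripper_force: 61.1
```

```bash
python3 -c "
from h import *
goal([495.8,-25,112],-0.478)"
```

```text
t 21.15 tcp [495.9 -27.2 121.9] d tool [-1.1 -1.9  9.9] rz -0.002
```

run_rows(
  steps="0,-2,5,0,0,0,30 | 0,0,3,0,0,0,30 | 0,0,1,0,0,0,30 | 0,0,0,0,0,0,30 | 0,0,0,0,0,0,30",
)

```text
clock: 21.65
eef_pos: [497.6, -23.9, 113.5]
tool_rot: [-3.141, -0.0, -0.477]
force: [-0.2, -0.1, -0.5]
width: 39.0
gripper_force: 61.1
```

run_rows(
  steps="-1,1,0,0,0,0,30 | 0,0,1,0,0,0,30 | 0,0,1,0,0,0,30 | 0,0,0,0,0,0,30 | 0,0,0,0,0,0,30",
)

```text
clock: 22.15
eef_pos: [496.3, -24.2, 111.5]
tool_rot: [-3.141, -0.0, -0.477]
force: [-0.7, 0.5, 2.9]
width: 39.5
gripper_force: 61.5
```

run_rows(
  steps="0,0,0,0,0,0,85 | 0,0,0,0,0,0,85 | 0,0,0,0,0,0,85 | 0,0,0,0,0,0,85 | 0,0,0,0,0,0,85 | 0,0,-20,0,0,0,85 | 0,0,-40,0,0,0,85 | 0,0,-40,0,0,0,85 | 0,0,-20,0,0,0,85 | 0,0,0,0,0,0,85",
)

```text
clock: 23.15
eef_pos: [498.2, -24.5, 234.2]
tool_rot: [-3.138, -0.006, -0.477]
force: [-0.1, 0.1, 0.3]
width: 84.9
gripper_force: 0.0
```

run_rows(
  steps="-9,-43,0,0,0,0,85 | -9,-43,0,0,0,0,85 | -9,-43,0,0,0,0,85 | -9,-43,0,0,0,0,85 | -9,-43,0,0,0,0,85 | -9,-43,0,0,0,0,85 | -9,-43,0,0,0,0,85 | 0,0,0,0,0,0,85 | 0,0,0,0,0,0,85 | 0,0,0,0,0,0,85",
)

```text
clock: 24.15
eef_pos: [578.1, 270.0, 230.3]
tool_rot: [3.139, 0.0, -0.479]
force: [0.7, -0.6, 0.2]
width: 85.2
gripper_force: 0.0
```

Run:
```python
from h import *
im=wshot('w11');s,M,p=tool();print(p)
c=ctrl.calibration('wrist');T=c['hand_eye']
X=np.linalg.inv(T)@np.append(M.T@(np.array([543.5,286,97])-p),1);u=c['fx']*X[0]/X[2]+c['cx'];v=c['fy']*X[1]/X[2]+c['cy'];print('expect',u,v,'r neck?/body',18*c['fx']/X[2])
g=cv2.medianBlur(cv2.cvtColor(im,6),3);u,v=int(u),int(v);x0,y0=max(u-70,0),max(v-70,0)
for p2 in (25,):
    C=cv2.HoughCircles(g[y0:v+70,x0:u+70],cv2.HOUGH_GRADIENT_ALT,1,2,param1=150,param2=0.7,minRadius=10,maxRadius=45)
    if C is not None:
        for a in C[0][:6]: print(a[0]+x0,a[1]+y0,a[2],wp('w11',a[0]+x0,a[1]+y0,97))
t=ctrl.get_image('top');cv2.imwrite('pics/top11.png',t)
```

```text
[578.30764445 269.77339292 230.71697567]
expect 324.4282681718593 274.2440521628822 r neck?/body 21.371051907918254
323.0 273.0 19.52472 [544.9 286.7  97. ]
322.0 266.0 19.176252 [550.8 284.5  97. ]
306.0 259.0 34.903996 [562.4 293.5  97. ]
318.0 256.0 28.56123 [560.1 283.4  97. ]
319.0 251.0 21.09625 [563.6 280.7  97. ]
305.0 240.0 17.975962 [577.2 286.5  97. ]
```

```bash
python3 -c "
from h import *
goal([544.7,286.8,36],-0.478)"
```

```text
t 24.25 tcp [578.5 269.9 231.1] d tool [-37.8   0.3 195.1] rz -0.002
```

run_rows(
  steps="-18,0,15,0,0,0,85 | -19,1,15,0,0,0,85 | 0,0,0,0,0,0,85 | 0,0,0,0,0,0,85",
)

```text
clock: 24.65
eef_pos: [545.8, 287.2, 201.8]
tool_rot: [-3.141, -0.001, -0.478]
force: [0.7, 0.2, -0.0]
width: 84.8
gripper_force: 0.0
```

```bash
python3 -c "
from h import *
goal([544.7,286.8,36],-0.478)"
```

```text
t 24.65 tcp [545.8 287.2 201.8] d tool [ -0.9   0.8 165.8] rz 0.0
```

run_rows(
  steps="-1,1,30,0,0,0,85 | 0,0,40,0,0,0,85 | 0,0,40,0,0,0,85 | 0,0,30,0,0,0,85 | 0,0,18,0,0,0,85 | 0,0,7,0,0,0,85 | 0,0,0,0,0,0,85 | 0,0,0,0,0,0,85",
)

```text
clock: 25.45
eef_pos: [545.5, 287.5, 37.7]
tool_rot: [-3.14, -0.002, -0.478]
force: [-0.3, 0.3, -0.6]
width: 85.3
gripper_force: 0.0
```

run_rows(
  steps="0,0,0,0,0,0,50 | 0,0,0,0,0,0,50 | 0,0,0,0,0,0,50 | 0,0,0,0,0,0,25 | 0,0,0,0,0,0,25 | 0,0,0,0,0,0,25 | 0,0,0,0,0,0,25 | 0,0,0,0,0,0,25",
)

```text
clock: 26.25
eef_pos: [544.2, 287.9, 37.0]
tool_rot: [-3.141, -0.0, -0.477]
force: [-0.5, 0.4, 6.0]
width: 34.1
gripper_force: 59.5
```

run_rows(
  steps="0,0,-20,0,0,0,25 | 0,0,-40,0,0,0,25 | 0,0,-40,0,0,0,25 | 0,0,-40,0,0,0,25 | 0,0,-25,0,0,0,25 | 0,0,0,0,0,0,25 | 0,0,0,0,0,0,25",
)

```text
clock: 26.95
eef_pos: [543.1, 287.5, 200.5]
tool_rot: [3.141, 0.001, -0.477]
force: [-0.1, -0.7, -2.5]
width: 34.1
gripper_force: 60.3
```

Run:
```python
from h import *
im=wshot('w12');s,M,p=tool();z=p[2]+60
g=cv2.medianBlur(cv2.cvtColor(im,6),3)
C=cv2.HoughCircles(g[200:470,230:420],cv2.HOUGH_GRADIENT_ALT,1,2,param1=150,param2=0.6,minRadius=25,maxRadius=100)
if C is not None:
    for a in C[0][:5]: print(a+[230,200,0],(M.T@(wp('w12',a[0]+230,a[1]+200,z)-p)).round(1))
print((np.array([544.9,286.7,0])-[544.2,287.9,0])@M)
cv2.imwrite('pics/c12.png',crop(im,230,200,190,270,2))
```

```text
[328.         349.          52.90673447] [ 13.9   1.6 -60.1]
[323.         364.          61.43307495] [  9.3   0.1 -60.1]
[331.         363.          54.00952911] [  9.6   2.3 -60.1]
[321.         360.          49.95866776] [ 10.5  -0.4 -60.1]
[321.         360.          60.54124451] [ 10.5  -0.4 -60.1]
[ 1.17281768e+00  7.44646620e-01 -3.23049489e-04]
```

View pics/c12.png

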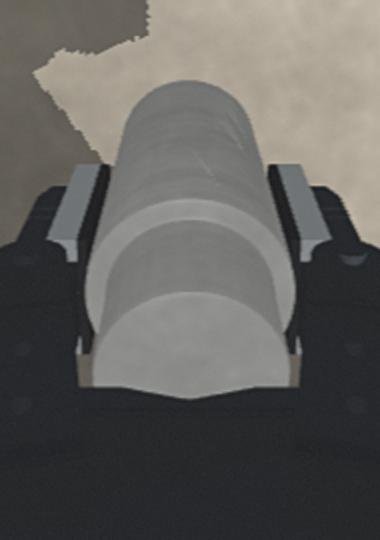

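Run:
```python
from h import *
d=np.load('pics/w12.npz')
for u,v,z in((324,240,163.5),(326,346,260.5),(277,380,260.5),(375,380,260.5)):
    print((d['M'].T@(wp('w12',u,v,z)-d['p'])).round(1))
goal([494.5,-23.5,200],-0.478)
```

```text
[17.8  0.9 37. ]
[ 15.    1.5 -60. ]
[  4.6 -11.9 -60. ]
[  4.5  14.8 -60. ]
t 27.0 tcp [542.5 287.2 199.6] d tool [1.00e+02 2.98e+02 2.00e-01] rz 0.001
```

run_rows(
  steps="14,42,0,0,0,0,25 | 14,42,0,0,0,0,25 | 14,42,0,0,0,0,25 | 14,42,0,0,0,0,25 | 14,43,0,0,0,0,25 | 14,43,0,0,0,0,25 | 15,43,0,0,0,0,25 | 0,0,0,0,0,0,25 | 0,0,0,0,0,0,25 | 0,0,15,0,0,0,25 | 0,0,0,0,0,0,25 | 0,0,0,0,0,0,25",
)

```text
clock: 28.2
eef_pos: [494.8, -20.3, 185.5]
tool_rot: [3.141, 0.002, -0.475]
force: [0.1, 0.1, -2.5]
width: 34.0
gripper_force: 60.8
```

```bash
python3 -c "
from h import *
goal([494.3,-23.1,164],-0.478)"
```

```text
t 28.2 tcp [494.8 -20.3 185.5] d tool [ 0.9  2.7 21.5] rz 0.003
```

run_rows(
  steps="1,2,8,0,0,0,25 | 0,0,8,0,0,0,25 | 0,0,3,0,0,0,25 | 0,0,0,0,0,0,25 | 0,0,0,0,0,0,25 | 0,0,0,0,0,0,25",
)

```text
clock: 28.8
eef_pos: [495.5, -23.9, 167.6]
tool_rot: [-3.141, -0.001, -0.477]
force: [0.6, -0.5, -1.8]
width: 33.9
gripper_force: 60.8
```

```bash
python3 -c "
from h import *
goal([494.3,-23.1,164],-0.478);wshot('w13')"
```

```text
t 28.8 tcp [495.5 -23.9 167.6] d tool [-1.5 -0.2  3.6] rz 0.001
```

run_rows(
  steps="-1,0,2,0,0,0,25 | 0,0,1,0,0,0,25 | 0,0,0,0,0,0,25 | 0,0,0,0,0,0,25",
)

```text
clock: 29.25
eef_pos: [494.4, -23.4, 164.3]
tool_rot: [-3.142, 0.0, -0.477]
force: [0.2, -0.1, -2.8]
width: 34.0
gripper_force: 60.8
```

run_rows(
  steps="0,0,1,0,0,0,25 | 0,0,0,0,0,0,25 | 0,0,0,0,0,0,25",
)

```text
clock: 29.55
eef_pos: [494.7, -23.4, 163.5]
tool_rot: [-3.141, -0.0, -0.477]
force: [0.3, -0.2, -1.1]
width: 34.3
gripper_force: 61.0
```

run_rows(
  steps="0,0,0.7,0,0,0,25 | 0,0,0,0,0,0,25 | 0,0,0,0,0,0,25",
)

```text
clock: 29.85
eef_pos: [494.8, -23.4, 163.4]
tool_rot: [-3.141, -0.001, -0.477]
force: [-0.6, 0.5, 6.5]
width: 34.0
gripper_force: 61.9
```

run_rows(
  steps="0,0,0,0,0,0,45 | 0,0,0,0,0,0,60 | 0,0,0,0,0,0,85 | 0,0,0,0,0,0,85 | 0,0,0,0,0,0,85 | 0,0,0,0,0,0,85 | 0,0,-10,0,0,0,85 | 0,0,-20,0,0,0,85 | 0,0,-30,0,0,0,85 | 0,0,-30,0,0,0,85 | 0,0,-30,0,0,0,85 | 0,0,-20,0,0,0,85",
)

```text
clock: 31.05
eef_pos: [495.1, -23.7, 305.5]
tool_rot: [-3.14, -0.003, -0.477]
force: [1.3, -0.5, 0.4]
width: 85.2
gripper_force: 0.0
```

run_rows(
  steps="0,0,-10,0,0,0,85 | 0,0,0,0,0,0,85 | 0,0,0,0,0,0,85",
)

```text
clock: 31.35
eef_pos: [493.9, -23.3, 312.0]
tool_rot: [3.141, 0.001, -0.477]
force: [-0.6, -0.5, -0.1]
width: 85.1
gripper_force: 0.0
```

Run:
```python
from h import *
im=wshot('w14');s,M,p=tool();c=ctrl.calibration('wrist')
g=cv2.medianBlur(cv2.cvtColor(im,6),3)
# expected stack points in wrist image, and bright-circle fits on mandrel top in the top camera
def prj(n,P):
    if n=='wrist':
        X=(np.linalg.inv(c['hand_eye'])@np.append(M.T@(np.array(P)-p),1))[:3];k=c
    else:
        k=ctrl.calibration(n);X=cv2.Rodrigues(k['rvec'])[0]@np.array(P,float)+k['tvec']
    return (np.array([k['fx']*X[0],k['fy']*X[1]])/X[2]+[k['cx'],k['cy']]).round(1)
for z in(127,224): print(z,prj('wrist',[494.8,-23.4,z]),prj('top',[494.8,-23.4,z]),prj('scene',[494.8,-23.4,z]))
for n,i in(('wrist',im),('scene',ctrl.get_image('scene'))):
    cv2.imwrite(f'pics/{n}_end.png',i)
    u,v=prj(n,[494.8,-23.4,224]).astype(int)
    gg=cv2.cvtColor(i,6);print(n,u,v)
    if n=='scene':
        for r in range(v-8,v+85,4):print(r,' '.join('%3d'%x for x in gg[r,u-26:u+27:2]))
    else:
        x0=max(u-80,0);y0=max(v-80,0)
        C=cv2.HoughCircles(g[y0:v+80,x0:u+80],cv2.HOUGH_GRADIENT_ALT,1,2,param1=150,param2=0.7,minRadius=15,maxRadius=60)
        for a in (C[0][:4] if C is not None else []):print(a+[x0,y0,0],wp('w14',a[0]+x0,a[1]+y0,224))
```

```text
127 [322.2 216. ] [358.3 250.4] [333.9 231.2]
224 [321.7 244. ] [362.8 246.6] [333.2 189.4]
wrist 321 244
[313.         224.          35.61706924] [510.2 -24.5 224. ]
[319.         211.          38.34675217] [516.2 -32.2 224. ]
[324.         241.          22.52912712] [496.2 -25.7 224. ]
[331.         218.          37.38299561] [508.3 -37.2 224. ]
scene 333 189
181  48  50  51  49  57  96 103 103 103 100 100  98 103 101  98 100 100 102 100  98  95  96  95  96  96  96  97
185  49  48  49  50  55  95  98 104 101 104 101 102 100 100 100 102 100 100 101  99 102  99  98 100  98  99  98
189  64  72  86  89  94  98  99 100 104 105 112  97  84  84  81  83  86 100 104 102 100 100 100  98  98  96  98
193  77  64  60  71  82  92 101 104 100 100  98  96  92  91  93  91  86  94 102 101  98  97  96  99  95  94  96
197  91  99 102 101  
[... 1518 characters left out ...]
  56  66  97 100 103  84  89
253  86  91  95  93  87  82  80  60  87 110 111 112 112 107 108 116 116 105  85  59  56  64  97 102  99 100  93
257  95  97  98  97  98  96  98  87  83  96 104 111 111 114 114 112 106  96  79  61  81  95  97  98  97  98 100
261  92  92  99  98  98  97  95  97  95  88  92 100 104 103 103  97  93  79  83  95  94  95  97  96  99  98  99
265  93 100 101 102 120 117 110 113 116  90  53  60  57  55  57  54  56  57 101 130 129 122  78  65 102 122  99
269 100 122 107 100 120 130 129 145 129  79  48  51  53  49  50  51  50  54  86 147 136 132 131 131 129 129 109
273 102 127 131 130 130 132 126 144 124  64  47  50  51  52  49  49  48  49  79 145 142 131 132 131 130 127 123
```

```bash
python3 -c "
from cell import ctrl
print(ctrl.finish_job())"
```

```text
the job is handed in; nothing more can be done
None
```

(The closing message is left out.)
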